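# Take a pyrometer reading through the hearth's port

### The arm

A 7-joint arm with a two-finger parallel gripper is mounted at the origin on the work surface. World frame = base frame: x ahead of the robot, y to its left, z up, the work surface at z = 0. Lengths are in m, angles in rad, forces in N, time in s.
With the tool pointing down it reaches from about 0.4 to 0.85 m from the base axis. Payload 10.4 kg.
Tool frame: the origin (TCP) lies at the very end of the fingers, on their centre line; the grasp point (between the pads) lies 19 mm behind it (r.grasp_offset is the distance from the TCP to the grasp point, in m); z points along the fingers, y is the line along which they close (so a half turn about z gives the same grasp; the last joint's range is limited). The gripper opens to 87 mm and grips with 3 to 60 N. Pads are 19 mm wide; open, the fingers measure 117 mm over their backs; the gripper's body (75 mm by 190 mm) begins 51 mm behind the grasp point.
Start: joints at [1.225, 0.332, -0.065, 1.46, 0.022, 1.35, -0.088], TCP at [0.198, -0.593, 0.223] pointing down, gripper open.
Joint ranges: [-2.6, 2.6], [-0.5, 2.12], [-1.47, 1.34], [0.16, 2.42], [-1.27, 4.41], [0.06, 2.06], [-2.6, 2.6]. Speed limits (rad/s): [2.22, 2.22, 2.79, 2.79, 3.14, 3.14, 3.14].

### API

Orientations are given as a unit quaternion [w, x, y, z].
In Python, from bench import r gives the robot as it stands. Calls block until the motion is done:
- r.movep(position, orientation): joint-space move of the TCP to a pose.
- r.move_straight(position, speed=0.15, attitude=None, force_limit=None): straight line of the TCP; attitude=None keeps the orientation; speed is the mean speed in m/s. With force_limit (N) it stops when the force on the tool has changed by that much, and returns True; else False.
- r.goto_joints(angles): joint-space move.
- r.set_gripper(opening, strength=None): finger opening in m; strength is the grip in N (None keeps the last); returns when the fingers have stopped.
- r.dwell(seconds).
- r.solve_ik(position, orientation): joint angles nearest the present ones, or None.
- r.capture(name): name is "scene" or "top" or "wrist"; returns a dict with "pixels" (420x560x3 uint8, red, green, blue), "fov_y" (degrees; the focal length in pixels is half the picture's height over the tangent of half this angle, whatever the lens; pixels are square), "cx", "cy" (the principal point, pixels), "position" and "rotation" of the camera in the world. Camera axes: x right, y down, z forward; pixel columns grow to the right and rows downward; lengths in m; the calibration is good to about 2 mm. The wrist camera is an equidistant fisheye: a pixel r from the principal point sees the ray r / f radians off the axis. A picture is of the moment at which its call begins. There is no depth.
A pose or a line that the arm cannot do raises r.MotionError and nothing moves.
- r.finish_job(): hands the job in; it is judged then, once.
Readings, each from a call of its own:
- r.read_t(): time.
- r.read_qpos(): joint angles.
- r.read_joint_vel(): joint speeds.
- r.read_tau(): joint torques, N m.
- r.read_eef_pos(): TCP position.
- r.read_eef_rot(): TCP orientation.
- r.read_ft_force(): force on the tool from outside, world axes, zero at the start.
- r.read_torque(): the same for the moment, N m.
- r.read_grip_width(): finger opening in m.
- r.read_grasp_force(): force on a finger pad.
Only numpy, scipy, OpenCV 4.12 (cv2) and the standard library are available. Lean on these libraries where they do the work, as an engineer would, in place of code of your own. Each camera call takes 0.05 s, during which the arm holds its last target. There are 200 camera calls.

### The job

Open the hearth's probe port by sliding the red-tabbed shutter fully home into its pocket on the cover slab. Then draw the orange-handled stick pyrometer out of the tool stand and lower its stem upright through the port, never touching the hearth with it, until the red ring on the stem is level with the port's mouth. Hold it there centred and still for at least three seconds to take the reading, and finish while still holding it so; leave everything else where it is.

Things in the scene. Friction and masses are not known exactly. Their poses are not given: they have to be found in the camera images.
- port (a point): Centre of the probe port's mouth, on the upper face of the cover slab, 134 mm above the table. The port is a vertical round hole, 24 mm wide, dark-rimmed, in the middle of a pale 290 x 290 x 16 mm slab lying on firebricks; below is an empty chamber 114 mm deep. z points up, y along the slab towards the shutter's pocket. The hearth is fixed; its place and turn vary.
- shutter (a joint): How far the shutter has slid from closed, in m, along the port's +y: 0 closed, 0.055 fully home in its pocket (end stop); starts at 0 to 0.01. The aluminium plate (56 mm wide, its top 6 mm above the slab) covers the port when closed; the port is clear from about 0.037 on. It resists with about 2 N and stays where it is left.
- shutter_tab (a point): Centre of the red tab on the shutter: upright, 28 mm wide (port's x), 8 mm thick (port's y), 18 mm high, its top 24 mm above the slab. It is 14 mm to the port's -y side when closed, 41 mm to its +y side when home, where it meets the mouth of the dark steel pocket (13 mm high, 70 mm wide). Rails 10 mm high run along the shutter, 30 to 35 mm from its middle line. Axes as the port's.
- pyrometer_grip (a point): Centre of the stick pyrometer's handle: orange with black bands, round, 28 mm in diameter, 56 mm long (28 mm above and below this point). Below it a bare steel stem, 10 mm in diameter, 120 mm long, so its tip is 148 mm below this point. It starts upright in a 16 mm hole of the tool stand, the handle resting on the stand's top. Mass 0.11 to 0.22 kg. z points up.
- pyrometer_ring (a point): Middle of the red ring mark round the pyrometer's stem, on its axis: 78 mm below the handle's centre, 50 mm below the handle's underside and 70 mm above the tip. The band is 4 mm high.
- pyrometer: The same pyrometer; this point is the middle of the handle's underside, 28 mm below the handle's centre. z points up along the stem.
- hearth: The brick hearth, 300 x 300 mm, slab top 134 mm above the table, carrying the shutter; this point is under the port, on the table. Axes as the port's.
- stand: Wooden tool stand, fixed, 260 mm along its x, 90 mm along its y, 130 mm high; this point is under its middle, on the table. Three upright holes in a row along its x, 85 mm apart, the middle one over this point. Which hole holds which tool varies.
- stirrer: Bystander in the stand: graphite stirring rod with a bright metal grip 26 mm across, 42 mm high above the stand's top. Point on the stand's top.
- scriber: Bystander in the stand: dark steel scriber, its grip 14 mm across and 34 mm high above the stand's top. Point on the stand's top.
- dish: Bystander: small copper bowl, 72 mm across and 26 mm high, on a corner of the slab, 80 to 95 mm from the port along both its -x and -y. Point under its base.
- patina_bottle: Bystander: green glass bottle, 60 mm across, 160 mm high, near the table's far edge. Point under its base.
- pigment_jar: Bystander: amber jar with black lid, 70 mm across, 85 mm high, near the table's far edge. Point under its base.
- vase: Bystander: green-patinated vase, 80 mm across, 125 mm high, near the table's far edge. Point under its base.
- brush: Bystander: brush lying on the table at the right side, along x.
- half_brick: Bystander: half firebrick, 115 x 110 x 65 mm, near the table's far edge. Point under it.
- torch: Bystander: gas torch, 350 mm long, lying at the left side of the table.

How it is judged:
On the way, in this order (a step that is already met when the one before it is completed fails the run):
1. the shutter is fully home in its pocket, the pyrometer still in the stand (value of joint shutter above 0.05 m and height (world z) of pyrometer below 0.14 m), for 0.1 s.
2. the pyrometer's stem hangs upright and centred in the port with the red ring level with its mouth, held still for 2.5 seconds (horizontal distance between pyrometer_ring and port below 0.004 m and z of pyrometer_ring in the frame of port between -0.01 and 0.01 m and angle between pyrometer's own z axis and vertical below 0.07 rad and linear speed of pyrometer below 0.02 m/s), for 2.5 s.
At the end, for the whole second after the job is handed in: The shutter is within 5 mm of fully home; the pyrometer is held by the gripper and by nothing else, still, within 4 degrees of upright, the middle of its red ring within 4 mm of the port's axis and within 10 mm of the height of the port's mouth (all of step 2 and value of joint shutter above 0.05 m and contact force between pyrometer and the fingers above 1 N and contact force between pyrometer and hearth below 0.2 N); the arm keeps its last pose, push and grip.
It fails at once if the pyrometer touches the hearth, its slab, port or shutter (contact force between pyrometer and hearth above 0.2 N).
It fails at once if another tool in the stand, or the copper dish, is shifted by more than 2 cm (distance of any of stirrer, scriber, dish from where it was at the start of the episode above 0.02 m).
It fails at once if another loose thing on the table is shifted by more than 2 cm (distance of any of patina_bottle, pigment_jar, vase, brush, half_brick, torch from where it was at the start of the episode above 0.02 m).
It also fails if it takes over 59 s, if anything falls off the work surface, if the arm or the gripper's body presses on something with over 40 N, if the wrist force passes 120 N, or if a joint passes its speed limit or range.

## Working session

There is one attempt and no reset: what is moved stays moved. The work goes in short steps, each a Python script; the robot and the scene stay as the last script left them, time stands still between calls to the robot, and variables do not carry over. Pictures are saved under pics/ and viewed, at most 10 in all, crops included, and the job is handed in when it is done.

```bash
mkdir -p pics; ls
python3 - <<'E'
from bench import r
import cv2,pickle
for n in("scene","top"):
    c=r.capture(n); cv2.imwrite(f"pics/{n}0.png",c["pixels"][:,:,::-1]); pickle.dump(c,open(f"{n}0.pkl","wb"))
    print(n,c["fov_y"],c["cx"],c["cy"],c["position"],c["rotation"])
print(r.read_eef_rot(),r.read_t(),r.grasp_offset)
E
```

```text
pics
scene 53.15885069460147 275.0748828860375 209.72157966217168 [ 1.39688579 -0.39441646  1.00361383] [-0.3322347   0.77923849  0.48933479 -0.20726538]
top 56.82362027585088 277.47220605651296 215.49470628153958 [0.34747487 0.02797268 1.4928759 ] [ 0.04397371 -0.69839353  0.7119915  -0.05814535]
[-6.38040337e-04  9.86997292e-01  1.60735560e-01 -1.32416205e-04] 0.1 0.0187
```

View pics/top0.png

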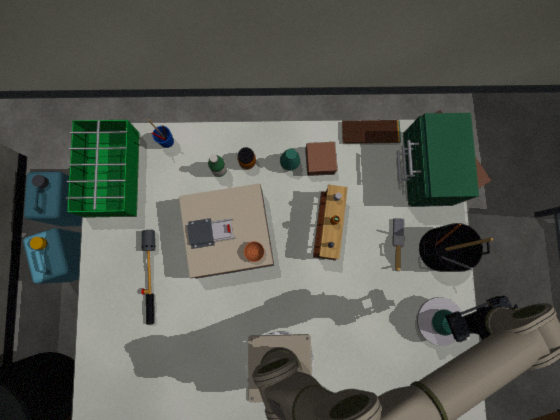

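View pics/scene0.png

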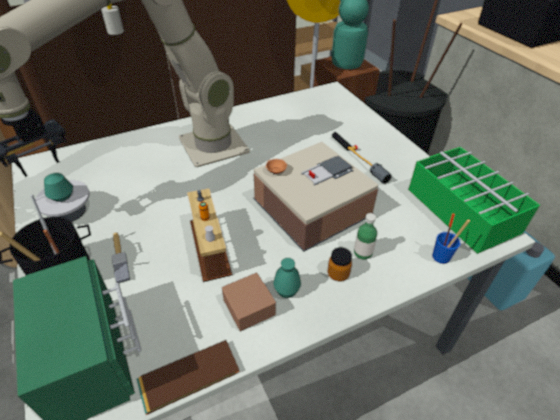

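The top view shows the slab around (226,230), the red tab near (228,229), the pocket at its left (200,233), and the orange handle in the middle hole of the stand at (335,219). I'll zoom in on these.

```bash
cat > h.py <<'E'
import numpy as np,cv2
from scipy.spatial.transform import Rotation as R
def R4(q): return R.from_quat(np.roll(np.asarray(q,float),-1)) 
def cam(c):
    q=np.asarray(c["rotation"],float); return (R4(q) if q.shape==(4,) else R.from_matrix(q))
def ray(c,u,v,fish=False):
    h=c["pixels"].shape[0]; f=h/2/np.tan(np.radians(c["fov_y"])/2)
    d=np.array([u-c["cx"],v-c["cy"]])/f
    if fish:
        t=np.hypot(*d); d3=np.r_[d/max(t,1e-9)*np.sin(t),np.cos(t)]
    else: d3=np.r_[d,1]
    return cam(c).apply(d3)
def onz(c,u,v,z,fish=False):
    d=ray(c,u,v,fish); p=np.asarray(c["position"]); return p+d*(z-p[2])/d[2]
def proj(c,P,fish=False):
    h=c["pixels"].shape[0]; f=h/2/np.tan(np.radians(c["fov_y"])/2)
    d=cam(c).inv().apply(np.asarray(P)-c["position"])
    if fish:
        n=np.hypot(d[0],d[1]); t=np.arctan2(n,d[2]); s=d[:2]/max(n,1e-9)*t
    else: s=d[:2]/d[2]
    return s*f+[c["cx"],c["cy"]]
def down(yaw): # tool z down, tool y (closing line) at angle yaw from world y: tool x axis=(cos,sin)
    x=np.array([np.cos(yaw),np.sin(yaw),0]);z=np.array([0,0,-1.]);y=np.cross(z,x)
    return np.roll(R.from_matrix(np.c_[x,y,z]).as_quat(),1)
E
python3 - <<'E'
import pickle,cv2
from h import *
c=pickle.load(open("top0.pkl","rb"))
im=c["pixels"][170:290,170:360,::-1]
cv2.imwrite("pics/crop0.png",cv2.resize(im,None,fx=4,fy=4,interpolation=cv2.INTER_CUBIC))
for u,v,z in [(278,365,0),(226,230,.134),(335,219,.186)]: print(onz(c,u,v,z))
E
```

```text
[0.0085276  0.00524658 0.        ]
[0.4968219  0.18035687 0.134     ]
[ 0.52188612 -0.19605582  0.186     ]
```

View pics/crop0.png

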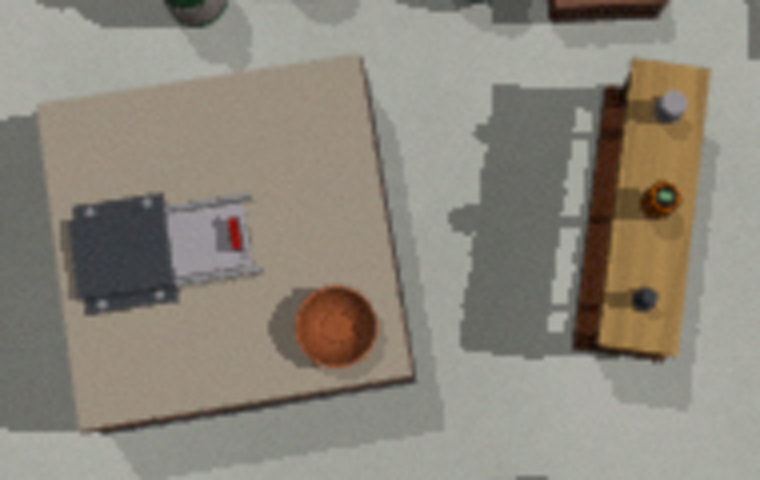

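The crop shows slab corners at (38,105), (360,57), (413,378), (82,431), the tab at (236,234), and the orange handle's top at (663,197). The bright stirrer is at (671,105) and the scriber at (645,298). I'll compute poses and look at the port with the wrist camera.

Run:
```python
import pickle,cv2
from h import *
from bench import r
c=pickle.load(open("top0.pkl","rb"))
o=lambda u,v,z: onz(c,u/4+169.6,v/4+169.6,z)[:2]
K=[o(*p,.134) for p in[(38,105),(360,57),(413,378),(82,431)]]
port=np.mean(K,0); 
ey=(K[0]-K[1])+(K[3]-K[2]); yaw=np.arctan2(-ey[0],ey[1])
print("port",port,"yaw",yaw,[np.linalg.norm(K[i]-K[i-1]) for i in range(4)])
print("tab",o(236,234,.156),"dish",o(337,327,.16))
P=o(663,198,.186); S=o(671,104,.172);C=o(645,297,.164)
d=S-C; sy=np.arctan2(d[1],d[0]); print("pyro",P,"stir",S,"scr",C,np.linalg.norm(d),"standyaw",sy)
pickle.dump((port,yaw,P,sy),open("est.pkl","wb"))
# hover over the port, wrist camera look
r.set_gripper(0.0,20)
t=R.from_euler('z',yaw).apply([0,-0.06,0])[:2]+port
for y in(yaw,yaw+np.pi,):
    print(r.solve_ik([*t,.30],down(y)))
q=down(yaw)
if r.solve_ik([*t,.30],q) is None: q=down(yaw+np.pi)
r.movep([*t,.30],q)
w=r.capture("wrist"); pickle.dump(w,open("w1.pkl","wb")); cv2.imwrite("pics/w1.png",w["pixels"][:,:,::-1])
print(r.read_t(),r.read_eef_pos(),w["position"],w["rotation"],w["fov_y"])
print("proj port",proj(w,[*port,.134],True))
```

```text
port [0.49804389 0.18211003] yaw 0.1362366157753268 [np.float64(0.289568757680078), np.float64(0.2885655234474673), np.float64(0.28890798608455837), np.float64(0.2884558961117446)]
tab [0.50083834 0.16891544] dish [0.4187855  0.08253124]
pyro [ 0.52152078 -0.19723737] stir [ 0.60562807 -0.21009767] scr [ 0.43905116 -0.18192208] 0.1689429829924301 standyaw -0.16755865299074177
[ 0.70503131  0.22557645 -1.17658067  1.56369045  0.20867066  1.49173453
 -1.91364932]
[ 0.6709057   0.20934813 -1.12818343  1.5647371   0.18958074  1.48761826
  1.24241766]
4.4333 [0.50645116 0.12188336 0.29985399] [0.57126679 0.13156109 0.46168807] [ 0.09193716  0.7477758  -0.65267159 -0.07999193] 65.70646984690485
proj port [229.25461813 194.54005448]
```

View pics/w1.png

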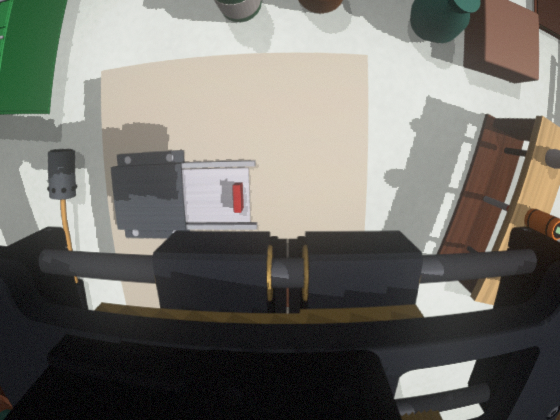

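The wrist view shows the red tab at (238,197), the plate between the rails, and the pocket to its left. The fingers close along the port's y, so I'll push the tab with the closed fingers.

Run:
```python
import pickle,cv2
from h import *
from bench import r
port,yaw,P,sy=pickle.load(open("est.pkl","rb"))
w=pickle.load(open("w1.pkl","rb")); print("tab wrist",onz(w,238,184,.158,True),onz(w,238,212,.140,True))
g=lambda x,y:port+R.from_euler('z',yaw).apply([x,y,0])[:2]
r.move_straight([*g(0,-.052),.20],.2)
print(r.move_straight([*g(0,-.052),.145],.08,force_limit=8))
print("push",r.move_straight([*g(0,.040),.145],.05,force_limit=14))
e=r.read_eef_pos();print(e,R.from_euler('z',-yaw).apply(np.r_[e[:2]-port,0]),r.read_ft_force())
r.dwell(.2)
r.move_straight([*g(0,0.0),.145],.2)
r.move_straight([*g(0,-0.03),.30],.3)
w=r.capture("wrist"); pickle.dump(w,open("w2.pkl","wb")); cv2.imwrite("pics/w2.png",w["pixels"][:,:,::-1])
print(r.read_t(),"proj port",proj(w,[*port,.134],True))
```

```text
tab wrist [0.51472185 0.17100128 0.158     ] [0.482324   0.17035682 0.14      ]
False
push True
[0.49370887 0.21095162 0.14455575] [-0.00037771  0.02916311  0.        ] [ 0.50711596 -1.01805567  0.56918663]
8.6 proj port [258.99164155 193.73842413]
```

View pics/w2.png

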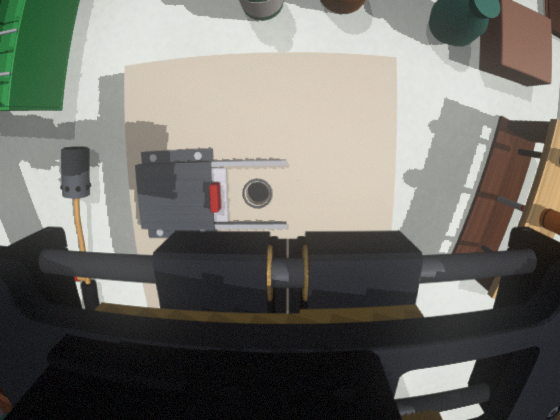

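The shutter looks home: the tab at (215,197) is against the pocket mouth, and the dark port is clear at (258,193), matching the prediction. I'll check the tab's travel numerically by colour, refine the port with a dark blob, then look over the stand.

Run:
```python
import pickle,cv2
from h import *
from bench import r
port,yaw,P,sy=pickle.load(open("est.pkl","rb"))
loc=lambda p:R.from_euler('z',-yaw).apply(np.r_[p[:2]-port,0])[:2]
for n in("w1","w2"):
    w=pickle.load(open(n+".pkl","rb"));im=w["pixels"].astype(int)
    m=((im[...,0]>110)&(im[...,1]<60)&(im[...,2]<60)); m[:, :180]=0;m[:,280:]=0;m[:150]=0;m[230:]=0
    v,u=np.nonzero(m); print(n,len(u),u.min(),u.max(),v.min(),v.max(),"tab centre local (z=.149)",loc(onz(w,u.mean(),v.mean(),.149,True)))
ref=[proj(w,np.r_[port+R.from_euler('z',yaw).apply([0,.041,0])[:2],.149],True) for _ in[0]]; print("expected home px",ref,"mean",u.mean(),v.mean())
sub=im[170:216,235:282].sum(2); d=(sub<300).astype(np.uint8)
cnt=max(cv2.findContours(d,cv2.RETR_EXTERNAL,cv2.CHAIN_APPROX_NONE)[0],key=cv2.contourArea)
(x,y),(a,b),_=cv2.fitEllipse(cnt);x+=235;y+=170
p2=onz(w,x,y,.134,True)[:2];print("port px",x,y,a,b,"world",p2,"vs",port)
# over the pyrometer
r.set_gripper(.087)
s=np.r_[P,.30]
for k in(0,np.pi): print(r.solve_ik(s,down(sy+k)))
r.movep(s,down(sy))
w=r.capture("wrist"); pickle.dump(w,open("w3.pkl","wb")); cv2.imwrite("pics/w3.png",w["pixels"][:,:,::-1])
print(r.read_t(),r.read_eef_pos(),"proj pyro top",proj(w,[*P,.186],True))
```

```text
Traceback (most recent call last):
ValueError: zero-size array to reduction operation minimum which has no identity
```

Run:
```python
import pickle,cv2
from h import *
from bench import r
port,yaw,P,sy=pickle.load(open("est.pkl","rb"))
loc=lambda p:R.from_euler('z',-yaw).apply(np.r_[p[:2]-port,0])[:2]
for n in("w1","w2"):
    w=pickle.load(open(n+".pkl","rb"));im=w["pixels"].astype(int)
    m=((im[...,0]>80)&(im[...,0]>2*im[...,1])&(im[...,0]>2*im[...,2])); m[:, :180]=0;m[:,280:]=0;m[:150]=0;m[230:]=0
    v,u=np.nonzero(m); print(n,len(u),u.min(),u.max(),v.min(),v.max(),"tab centre local (z=.152)",loc(onz(w,u.mean(),v.mean(),.152,True)))
print("expected home px",proj(w,np.r_[port+R.from_euler('z',yaw).apply([0,.041,0])[:2],.152],True),"mean",u.mean(),v.mean())
sub=im[170:216,235:282].sum(2); d=(sub<300).astype(np.uint8)
cnt=max(cv2.findContours(d,cv2.RETR_EXTERNAL,cv2.CHAIN_APPROX_NONE)[0],key=cv2.contourArea)
(x,y),(a,b),_=cv2.fitEllipse(cnt);x+=235;y+=170
p2=onz(w,x,y,.134,True)[:2];print("port px",x,y,a,b,"world",p2,"vs",port)
r.set_gripper(.087)
s=np.r_[P,.30]
for k in(0,np.pi): print(r.solve_ik(s,down(sy+k)))
r.movep(s,down(sy))
w=r.capture("wrist"); pickle.dump(w,open("w3.pkl","wb")); cv2.imwrite("pics/w3.png",w["pixels"][:,:,::-1])
print(r.read_t(),r.read_eef_pos(),"proj pyro top",proj(w,[*P,.186],True))
```

```text
w1 192 233 241 185 211 tab centre local (z=.152) [-1.46009181e-05 -1.09308900e-02]
w2 246 209 219 184 211 tab centre local (z=.152) [-0.00021407  0.04317162]
expected home px [216.39336154 197.48575265] mean 214.27642276422765 197.70731707317074
port px 257.9472408294678 192.2065086364746 19.17959213256836 20.823436737060547 world [0.49949649 0.18337192] vs [0.49804389 0.18211003]
[ 1.28286249  0.42293928 -1.31603545  1.4713218   0.40849136  1.55843005
 -1.75346282]
[ 1.329636    0.51306272 -1.45044641  1.46986137  0.50922962  1.59995925
  1.31628168]
11.4833 [ 0.52194395 -0.19522456  0.30023968] proj pyro top [290.14807094 205.66305926]
```

View pics/w3.png

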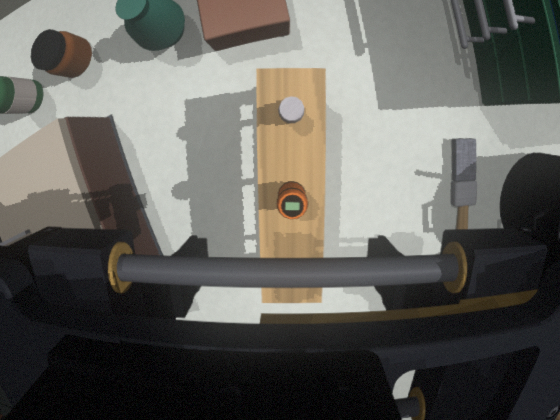

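The handle's top centre is at (292,206), 2 px from the prediction, and the stirrer at (291,108) is clear of the finger line. Tab travel is about 54 mm, so the shutter is home. Next I grasp and lift.

Run:
```python
import pickle,cv2
from h import *
from bench import r
port,yaw,P,sy=pickle.load(open("est.pkl","rb"))
w=pickle.load(open("w3.pkl","rb")); Pw=onz(w,292,206,.186,True)[:2]; print(P,Pw); P=(P+Pw)/2
r.move_straight([*P,.20],.2)
e=r.read_eef_pos(); print(e[:2]-P, r.read_grip_width()); off=P-e[:2]
print(r.move_straight([*(P+off),.141],.08,force_limit=10)); print(r.read_eef_pos())
r.set_gripper(0.0,35); print(r.read_grip_width(),r.read_grasp_force(),r.read_ft_force())
e=r.read_eef_pos();print("grasp",e,P)
r.move_straight([*e[:2],.345],.12)
g=np.array([.4988,.1827]); print(r.read_grip_width(),r.read_ft_force())
for y in(sy,0,yaw): print(r.solve_ik([*g,.345],down(y)),r.solve_ik([*g,.2],down(y)))
w=r.capture("wrist"); pickle.dump(w,open("w4.pkl","wb")); cv2.imwrite("pics/w4.png",w["pixels"][:,:,::-1])
print(r.read_t(),r.read_eef_pos(),r.read_eef_rot())
```

```text
[ 0.52152078 -0.19723737] [ 0.52095884 -0.1987833 ]
[0.0006397  0.00056052] 0.08706781694108522
False
[ 0.52089158 -0.19852805  0.14138276]
0.027420126432742283 34.99621020862833 [-0.06675408 -0.06241485  0.45736309]
grasp [ 0.520589   -0.19862393  0.14100407] [ 0.52123981 -0.19801033]
0.02718172220101645 [ 0.81489415  0.53565685 -1.40364058]
[ 0.59828969  0.27716895 -1.24697727  1.45241766  0.2625125   1.59793651
 -2.36782939] [ 0.59657199  0.38258417 -1.24555827  1.69467423  0.37230099  1.33563245
 -2.4546761 ]
[ 0.44739816  0.20176698 -1.01972347  1.45748667  0.17157834  1.57731275
 -2.13280811] [ 0.46844872  0.29374222 -1.05117717  1.69891492  0.26367429  1.30271017
 -2.20583721]
[ 0.37058932  0.1788589  -0.91907504  1.46041651  0.14191919  1.57194118
 -1.9751107 ] [ 0.42336339  0.27329944 -0.99049004  1.70057019  0.23672814  1.29600223
 -2.04958685]
15.9333 [ 0.52040095 -0.19863908  0.34450651] [-1.18084331e-04  9.96495275e-01 -8.36481755e-02 -3.67961131e-04]
```

View pics/w4.png

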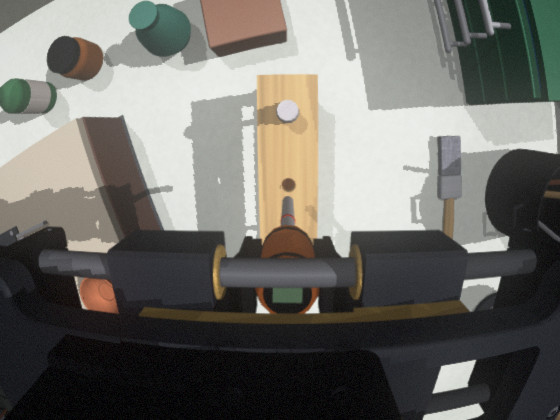

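The pyrometer is lifted: its stem runs down from the handle to a tip at about (288,197), and the empty hole is at (288,185). I'll carry it over the port and compare the tip to the hole.

Run:
```python
import pickle,cv2
from h import *
from bench import r
port,yaw,P,sy=pickle.load(open("est.pkl","rb"))
w=pickle.load(open("w4.pkl","rb")); print("tip px pred",proj(w,[.5204,-.1986,.2135],True))
g=np.array([.4988,.1827])
r.move_straight([*g,.345],.15,attitude=down(yaw))
r.move_straight([*g,.30],.08)
r.dwell(.4)
w=r.capture("wrist"); pickle.dump(w,open("w5.pkl","wb"))
for n in("top","scene"): pickle.dump(r.capture(n),open(n+"5.pkl","wb"))
e=r.read_eef_pos();q=r.read_eef_rot();print(r.read_t(),e,R4(q).apply([0,0,1]),r.read_grip_width())
print("port px",proj(w,[*g,.134],True),"tip",proj(w,[*e[:2],e[2]-.131],True))
im=w["pixels"][130:280,180:380,::-1]; a=cv2.resize(im,None,fx=4,fy=4,interpolation=cv2.INTER_CUBIC)
cv2.imwrite("pics/w5.png",a)
s=pickle.load(open("scene5.pkl","rb")); pp=proj(s,[*g,.134]); print("scene port",pp,"tip",proj(s,[*e[:2],e[2]-.131]),"handle",proj(s,[*e[:2],e[2]]))
x,y=pp.astype(int); cv2.imwrite("pics/s5.png",cv2.resize(s["pixels"][y-70:y+30,x-60:x+60,::-1],None,fx=6,fy=6,interpolation=cv2.INTER_CUBIC)); print("crop origin",x-60,y-70)
```

```text
tip px pred [287.90068797 201.2698711 ]
19.8917 [0.49884116 0.18268632 0.30006153] [ 9.67668974e-05 -5.48365374e-06 -9.99999995e-01] 0.027259659388034322
port px [287.9509428  194.27221767] tip [288.0763914  201.66896346]
scene port [314.05006994 176.59259041] tip [314.78182524 168.10138517] handle [317.75676147 133.4231068 ]
crop origin 254 106
```

View pics/w5.png

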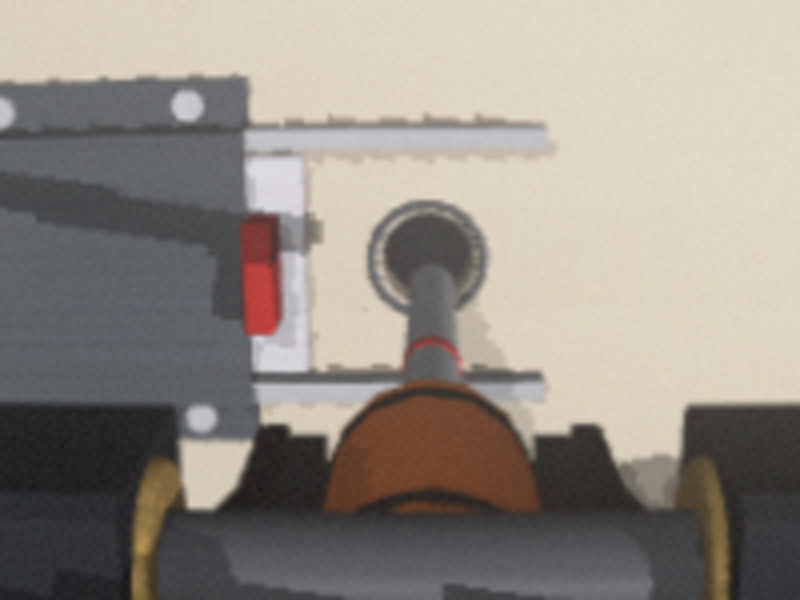

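View pics/s5.png

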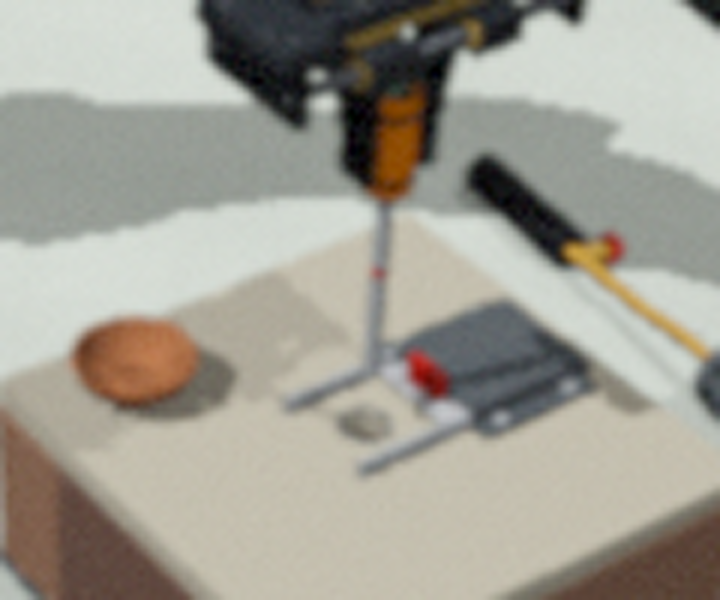

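The port ring is at (287,194) and the stem axis at about (288,·), with the tip just before the hole; everything agrees to 1–2 mm. I'll do one numeric refinement from the wrist and scene images.

Run:
```python
import pickle,cv2
from h import *
g=np.array([.4988,.1827]); e=np.array([.49884,.18269,.30006])
w=pickle.load(open("w5.pkl","rb")); s=pickle.load(open("scene5.pkl","rb"));t=pickle.load(open("top5.pkl","rb"))
print("port w5",onz(w,427.5/4+179.6,258/4+129.6,.134,True))
print("ring side pts mid px 287.7; pred",proj(w,[*e[:2],e[2]-.061],True))
im=w["pixels"].astype(float).sum(2)
for v in(201,204,207,210,220):
    row=im[v,272:306]; print("wrist row",v,row.astype(int).tolist() if v in(204,) else "", "stem cols",272+np.nonzero(row<430)[0][[0,-1]])
for k in np.linspace(.05,.13,5): print("pred axis",proj(w,[*e[:2],e[2]-k],True))
J=[(proj(s,[*(g+d),.17])-proj(s,[*g,.17]))/.001 for d in([.001,0],[0,.001])]; print("scene du/dx,du/dy px/m",J)
S=s["pixels"].astype(float).sum(2)
for v in range(143,166,3):
    row=S[v,308:327]; b=np.median(row); wt=np.clip(b-40-row,0,None); c=(wt*np.arange(308,327)).sum()/wt.sum()
    zz=min(np.linspace(.05,.13,200),key=lambda k:abs(proj(s,[*e[:2],e[2]-k])[1]-v)); print("scene",v,c,"pred",proj(s,[*e[:2],e[2]-zz])[0])
P=s["pixels"].astype(float).sum(2)[170:184,306:324]; wt=np.clip(np.median(P)-60-P,0,None); vv,uu=np.mgrid[170:184,306:324]
print("scene hole",(wt*uu).sum()/wt.sum(),(wt*vv).sum()/wt.sum(),"pred",proj(s,[*g,.134]))
```

```text
port w5 [0.49877179 0.18422804 0.134     ]
ring side pts mid px 287.7; pred [288.37610399 223.0463911 ]
wrist row 201  stem cols [273 299]
wrist row 204 [612, 602, 524, 366, 333, 358, 424, 487, 496, 385, 300, 277, 289, 298, 300, 295, 293, 302, 313, 356, 364, 367, 332, 273, 276, 342, 447, 556, 613, 616, 615, 610, 620, 622] stem cols [275 297]
wrist row 207  stem cols [279 294]
wrist row 210  stem cols [282 293]
wrist row 220  stem cols [281 294]
pred axis [288.44028348 227.58884775]
pred axis [288.32768413 219.62565316]
pred axis [288.23140684 212.83987454]
pred axis [288.14821206 206.99315308]
pred axis [288.07564804 201.90628359]
scene du/dx,du/dy px/m [array([155.39392696, 175.33769643]), array([272.24740088, -84.10567708])]
scene 143 317.8901098901099 pred 316.5725355650375
scene 146 317.3953488372093 pred 316.5725355650375
scene 149 317.1011673151751 pred 316.4247059694868
scene 152 316.68918918918916 pred 316.16844740636685
scene 155 316.51162790697674 pred 315.9062638364055
scene 158 316.3435114503817 pred 315.647304097829
scene 161 323.7283464566929 pred 315.3915090932151
scene 164 323.17444219066937 pred 315.13016251669916
scene hole 313.92929292929296 176.23725055432374 pred [314.05006994 176.59259041]
```

Wrist and top views disagree by no more than 2 mm, well inside the 7 mm clearance. I'll lower it with a small correction and check the annular gap directly.

Run:
```python
import pickle,cv2
from h import *
from bench import r
g=np.array([.4985,.1832])
r.move_straight([*g,.275],.06); r.dwell(.3)
e=r.read_eef_pos(); print(e); off=g-e[:2]
r.move_straight([*(g+off),.195],.04); r.dwell(.3)
e=r.read_eef_pos(); print(r.read_t(),e,r.read_ft_force(),r.read_grip_width())
w=r.capture("wrist"); s=r.capture("scene"); pickle.dump((w,s,e),open("w6.pkl","wb"))
print("wrist port pred",proj(w,[*e[:2],.134],True),"scene",proj(s,[*e[:2],.134]))
f=lambda c,x,y,k,W,H:cv2.resize(c["pixels"][y:y+H,x:x+W,::-1],None,fx=k,fy=k,interpolation=cv2.INTER_CUBIC)
a=f(w,258,170,8,60,60); x,y=proj(s,[*e[:2],.134]).astype(int); b=f(s,x-15,y-25,10,31,48)
print("scene origin",x-15,y-25)
cv2.imwrite("pics/w6.png",np.hstack([a,b]))
```

```text
[0.49859927 0.18326675 0.27519694]
23.2083 [0.49841927 0.18314763 0.19502751] [ 0.00426325  0.51331078 -2.45575804] 0.02706589198290819
wrist port pred [288.2759855  223.01590934] scene [314.11187743 176.48766793]
scene origin 299 151
```

View pics/w6.png

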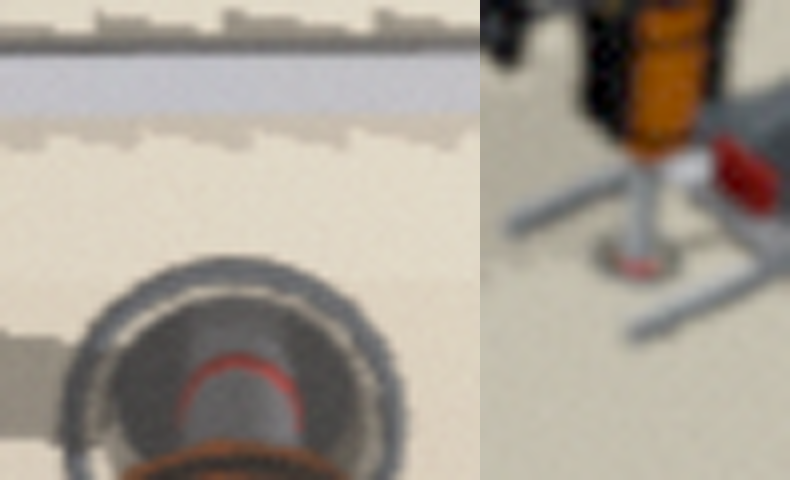

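In the wrist half the red ring spans x 180–302 (centre 241) inside the trim at 68–402 (centre 235), so the stem sits well clear and about centred across. In the scene half the red ring is right at the mouth. A quick number check fore-aft, then hold.

Run:
```python
import pickle
from h import *
from bench import r
w,s,e=pickle.load(open("w6.pkl","rb"))
ex=np.array([np.cos(.136),np.sin(.136)])
D=lambda d,z=.134:(proj(w,[*(e[:2]+ex*d),z],True)-[258,170])*8+4
for d,z in[(0,.134),(.005,.134),(.005,.136),(.005,.132),(.012,.134),(.0137,.134)]: print(d,z,D(d,z))
```

```text
0 0.134 [246.20788402 428.12727471]
0.005 0.134 [246.31399894 374.085712  ]
0.005 0.136 [246.39953727 380.03329856]
0.005 0.132 [246.22985015 368.23671414]
0.012 0.134 [246.46001888 297.40135292]
0.0137 0.134 [246.4949897  278.60774644]
```

Relative offset is about 0.5 mm in each direction, so it is centred. Now hold and hand in.

Run:
```python
from bench import r
r.dwell(4.0)
print(r.read_t(),r.read_eef_pos(),r.read_ft_force(),r.read_grasp_force())
print(r.finish_job())
```

```text
27.3083 [0.49839305 0.18314659 0.19498444] [ 1.05909441  0.1272961  -1.93161159] 34.99597612651996
the job is handed in; nothing more can be done
None
```

The job is handed in at about 27 s, but no verdict came back: by my camera measurements the shutter is home (about 54 of 55 mm), and the pyrometer was held still for over 4 s, within about 1 mm of the port's centre, with its red ring level with the mouth.

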